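Turn a wheel on its stand until the valve is at twelve o'clock

TASK

The cast wheel on the tilted wheel stand has to be set with its valve stem at twelve o'clock: at the very top of the wheel, right under the fixed pointer. Turn it by pushing one spoke after another with the fingertips, leave it standing still there and take the hand away. Do not lift the wheel off its spindle, do not press on the valve stem, and leave the can, the bearing and the spacer where they stand.

Things in the scene. Friction and masses are not known exactly. Their poses are not given: they have to be found in the camera images.
- stand: fixed wheel stand. Origin on the table straight below the wheel's centre (165 mm up); z up, x horizontal, towards the wheel's high edge, y left of someone facing the wheel. Wheel plane 25 deg from horizontal: up the slope = (cos25, 0, sin25), face looks along (-sin25, 0, cos25). Base plate 12 mm thick, x -105..165, y +-200 mm. Inclined spindle 26 mm thick behind the hub.
- bridge (a point): middle of the axle bridge: fixed flat steel bar over the wheel's face from nine to three o'clock, 370 mm long, 28 mm wide up the slope, 18 to 23 mm in front of the wheel's mid plane; its 22 mm bolt head at the middle reaches 31 mm. On flat posts 175 mm to each side. Spokes and valve pass under it; fingers cannot, they work above it or below it.
- pointer (a point): tip of the fixed pointer, in front of the rim at twelve o'clock, 137 mm from the axle; 6 mm thick, 18 to 24 mm in front of the mid plane; carried by a 10 mm rod standing behind the rim's high edge, reaching 29 mm in front of the mid plane 168 mm from the axle.
- spokes: hub and five straight spokes of the wheel. Origin at wheel_center; z out of the face along the axle, x from the axle to the valve, y 90 deg counterclockwise from x seen facing the wheel. Spokes at 36, 108, 180, 252, 324 deg from the valve, hub to rim, 14 mm wide, 14 mm thick, from the mid plane to 14 mm in front of it. Gaps are open: nothing for 60 mm behind but the spindle.
- wheel_center (a point): centre of the wheel, on the axle in its mid plane. Hub 60 mm diameter, from 18 mm behind to 18 mm in front of the mid plane. Bare aluminium rim turning with the spokes: outer diameter 280 mm, inner 240 mm (260 mm at its edges), 32 mm wide (16 mm to each side of the mid plane).
- valve: black rubber valve stem with brass tip, 9 mm thick (13 mm at the foot), pointing from the inside of the rim straight at the hub, from 122 to 84 mm from the axle, its axis 7 mm in front of the mid plane. Origin at wheel_center, axes as spokes. Not to be pressed.
- valve_mid (a point): point on the valve stem's axis 105 mm from the axle, 7 mm in front of the mid plane
- hub (a point): point on the axle, 7 mm in front of the wheel's mid plane; the valve turns about it
- twelve (a point): fixed point on the stand, where valve_mid lies when the valve is exactly at twelve o'clock; the direction from hub to it is straight up the slope
- bush (a joint): how far the wheel has been lifted along its spindle, m; 0 = seated. The wheel (about 1.2 kg) only rests on the spindle and can be pulled up 20 mm; it slides back by its weight
- rim (a joint): turn of the wheel, rad: 0 (or any full turn) = valve at twelve o'clock, growing counterclockwise as seen facing the wheel. Can turn either way, more than a full turn. The greasy bearing drags with about 0.25 N m plus 0.15 N m per rad/s: the wheel stays where it is left, without springing or rolling on
- can: aluminium can with paper label, standing loose beside the stand, 56 mm diameter, 150 mm tall; origin at the middle of its underside. Leave it
- bearing: loose steel bearing ring lying on the table, 46 mm outer diameter, 14 mm high; origin at the middle of its underside. Leave it
- spacer: loose steel flanged spacer standing on the table, 38 mm flange, 42 mm tall; origin at the middle of its underside. Leave it

How it is judged:
On the way, in this order (a step that is already met when the one before it is completed fails the run):
1. the fingers push a spoke while the valve is still in the lower part of the wheel (contact force between the fingers and spokes above 0.5 N and distance between valve_mid and twelve above 0.15 m), for 0.02 s.
2. the fingers push a spoke with the valve in the upper part of the wheel (contact force between the fingers and spokes above 0.5 N and distance between valve_mid and twelve below 0.13 m), for 0.02 s.
At the end, for the whole second after the job is handed in: the middle of the valve stem is within 10.5 mm (under 6 degrees) of its twelve o'clock place, the wheel stands still and is seated on its spindle, and the can, the bearing and the spacer are within 20 mm of where they stood (distance between valve_mid and twelve below 0.0105 m and velocity of joint rim between -0.05 and 0.05 rad/s and value of joint bush below 0.003 m and distance of each of can, bearing, spacer from where it was at the start of the episode below 0.02 m); the robot touches nothing.
It fails at once if the valve stem is pressed (over 3 N) (contact force between any of the arm, the fingers and valve above 3 N).
It fails at once if the wheel is lifted more than 8 mm along its spindle (value of joint bush above 0.008 m).
It fails at once if the can is moved or tipped (distance of can from where it was at the start of the episode above 0.02 m or angle between can's own z axis and vertical above 0.3 rad).
It fails at once if the bearing is moved (distance of bearing from where it was at the start of the episode above 0.02 m).
It fails at once if the spacer is moved or tipped (distance of spacer from where it was at the start of the episode above 0.02 m or angle between spacer's own z axis and vertical above 0.3 rad).
It also fails if it takes over 42 s, if anything falls off the work surface, if the arm or the gripper's body presses on something with over 40 N, if the wrist force passes 120 N, or if a joint passes its speed limit or range.

ROBOT

A 6-joint arm with a two-finger parallel gripper is mounted at the origin on the work surface. World frame = base frame: x ahead of the robot, y to its left, z up, the work surface at z = 0. Lengths are in m, angles in rad, forces in N, time in s.
With the tool pointing down it reaches from about 0.35 to 0.85 m from the base axis. Payload 8.1 kg.
Tool frame: the origin (TCP) lies midway between the tips of the shut fingers; the grasp point (between the pads) lies 19 mm behind it; z points along the fingers, y is the line along which they close (so a half turn about z gives the same grasp; the last joint's range is limited). The gripper opens to 93 mm and grips with 3 to 60 N. Pads are 15 mm wide; open, the fingers measure 128 mm over their backs; the gripper's body (75 mm by 188 mm) begins 65 mm behind the grasp point.
Start: joints at [-1.239, 0.13, 1.488, -0, 1.523, -0.085], TCP at [0.243, -0.549, 0.185] pointing down, gripper open.
Joint ranges: [-2.96, 2.96], [-0.89, 2.26], [0.02, 2.5], [-1.34, 4.48], [0, 2.73], [-2.66, 2.66]. Speed limits (rad/s): [2.39, 2.39, 2.79, 3.14, 3.14, 3.14].

INTERFACE

Orientations are given as a rotation vector (axis times angle).
In Python, from plant import read_state, read_camera, camera_model, close_job gives the robot as it stands. The module is installed in compiled form; this text tells all that it offers.
- The arm moves only by the tool carry_out, never from a script. Its argument "moves" is a list of rows, each an object of numbers: "jaw": the finger opening in m, from 0 to 0.093; "dx", "dy", "dz": the shift along the tool's x, y, z in m; "yaw": the turn about the tool's z in rad. In form: [{"jaw": .., "dx": .., "dy": .., "dz": .., "yaw": ..}, ...]. A call has 1 to 8 rows; each row shifts and turns the commanded pose from where the row before left it, along the tool's axes as they then stand; what a row does not reach is not made up. A row lasts 1/8 s, in which the tool goes at most 62.5 mm and 10.7 degrees, less where a joint would pass 70% of its speed; a pose out of reach is approached as far as the arm can. A call is refused whole if a number of a shift passes 0.0625 or a number of a turn 0.188, either way. A call with a gripper value outside its range is refused whole. The fingers move at their own pace and stop on an object; "grip_force" is the grip in N (left out, the last holds). Time passes only in rows, so rows that do not move let the fingers close. It gives the time, the measured TCP pose, the force, the opening and the grip force at its end, in the units of the state.
- read_state(): the state, without advancing time (a new reading comes with each control period).
- read_camera(name): name is "scene" or "side" or "wrist"; returns the picture (400x640x3 uint8, red, green, blue); there is no depth.
- camera_model(name): a dict with "camera_matrix" (3x3 intrinsics, pixels), "k1" (the pictures are not rectified: a ray, as slopes to the right and down, at radius r is drawn at 1 + k1 r^2 times it, then the intrinsics apply), "view" (4x4, takes a point from world to camera coordinates). Camera axes: x right, y up, looking along -z (the intrinsics and any distortion apply to the point x, -y, -z); pixel columns grow to the right and rows downward; lengths in m; the calibration is good to about 2 mm. A picture is of the moment at which its call begins: read the wrist's pose just before it. camera_model takes no time and is no camera call; for the wrist camera it gives the pose at the moment of the call.
- close_job(): hands the job in; it is judged then, once.
The state is a dict: "t": time; "q": joint angles; "dq": joint speeds; "joint_torque": joint torques, N m; "tool_pos": TCP position; "orientation": TCP orientation; "force": force on the tool from outside, world axes, zero at the start; "wrist_torque": the same for the moment, N m; "opening": finger opening in m; "gripper_force": force on a finger pad.
Only numpy, scipy, OpenCV 4.12 (cv2) and the standard library are available. Lean on these libraries where they do the work, as an engineer would, in place of code of your own. Each camera call takes 0.05 s, during which the arm holds its last target. There are 200 camera calls.

## Working session

There is one attempt and no reset: what is moved stays moved. The work goes in short steps, Python scripts to look and compute and a tool call to move; the robot and the scene stay as the last step left them, time stands still between calls to the robot, and variables do not carry over. Pictures are saved under pics/ and viewed, at most 10 in all, crops included, and the job is handed in when it is done.

Besides the shell and the picture viewer there is one more tool, called after "Request:" in YAML: its name, and indented under it one key for each argument. carry_out: Moves the arm, as the interface text tells. Its arguments: {"type":"object","properties":{"moves":{"type":"array","items":{"type":"object","properties":{"jaw":{"type":"number"},"dx":{"type":"number"},"dy":{"type":"number"},"dz":{"type":"number"},"yaw":{"type":"number"}}}},"grip_force":{"type":"number"}},"required":["moves"]}

```bash
mkdir -p pics
python3 - <<'E'
from plant import *
import cv2,numpy as np
s=read_state();print({k:np.round(v,3).tolist() for k,v in s.items()})
for n in ["scene","side"]:
    m=camera_model(n);print(n,np.round(m["camera_matrix"],1).tolist(),m["k1"],np.round(m["view"],3).tolist())
    cv2.imwrite(f"pics/{n}0.png",read_camera(n)[:,:,::-1])
E
```

```text
{'t': 0.0, 'q': [-1.239, 0.131, 1.489, 0.0, 1.523, -0.085], 'dq': [-0.001, -0.0, 0.001, -0.0, -0.001, 0.001], 'joint_torque': [-0.003, -55.984, -49.177, 0.077, 0.036, -0.0], 'tool_pos': [0.243, -0.548, 0.184], 'orientation': [-3.072, -0.65, 0.0], 'force': [0.455, -0.009, -1.17], 'wrist_torque': [-0.012, -0.006, -0.017], 'gripper_force': 0.0, 'opening': 0.093}
scene [[508.7, 0.0, 318.0], [0.0, 508.7, 201.9], [0.0, 0.0, 1.0]] -0.07150679000117019 [[0.287, 0.958, -0.006, -0.161], [-0.67, 0.205, 0.713, 0.268], [0.684, -0.2, 0.701, -1.667], [0.0, 0.0, 0.0, 1.0]]
side [[491.3, 0.0, 315.8], [0.0, 491.3, 195.7], [0.0, 0.0, 1.0]] -0.040762770028433586 [[-0.865, -0.502, -0.015, 0.52], [0.316, -0.568, 0.76, -0.272], [-0.39, 0.653, 0.65, -0.867], [0.0, 0.0, 0.0, 1.0]]
```

View pics/scene0.png

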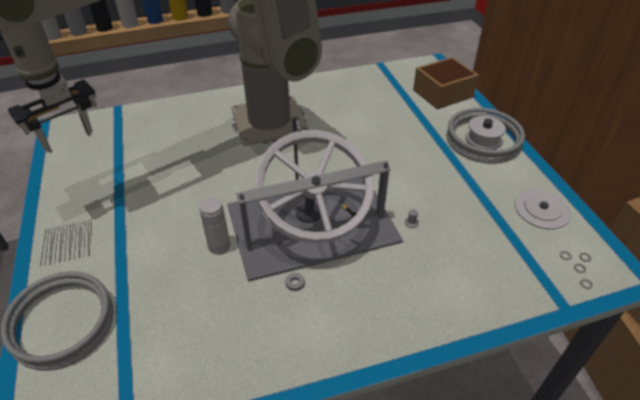

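View pics/side0.png

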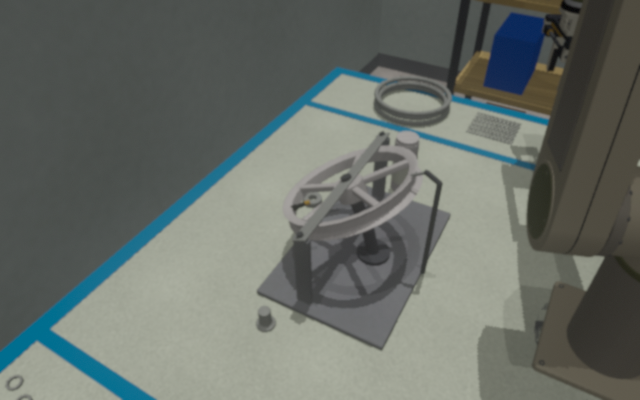

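Scene view: the wheel stands in front of the robot with its high edge and pointer towards the robot. The bridge runs from (240,197) to (387,165) with its bolt at (316,183). The valve's brass tip is near (345,206), below the bridge. In the side view the brass is at about (313,199), the bearing is in front of the stand, and the can and spacer are beside it. I'll zoom in for exact pixels.

Run:
```python
import cv2
a=cv2.imread("pics/scene0.png")[115:295,190:430];cv2.imwrite("pics/sc.png",cv2.resize(a,None,fx=3.3333,fy=3.3333,interpolation=cv2.INTER_CUBIC))
a=cv2.imread("pics/side0.png")[120:360,240:480];cv2.imwrite("pics/sd.png",cv2.resize(a,None,fx=2.5,fy=2.5,interpolation=cv2.INTER_CUBIC))
```

```text
(no output)
```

View pics/sc.png

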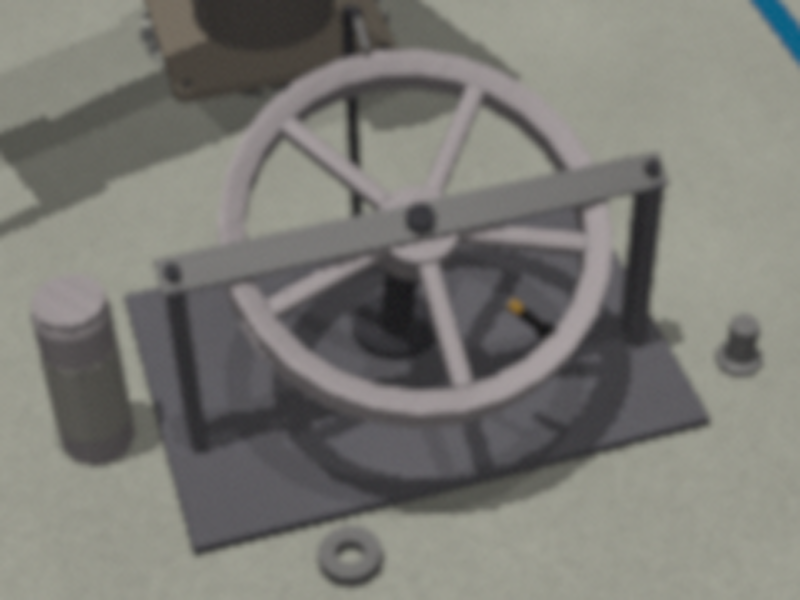

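View pics/sd.png

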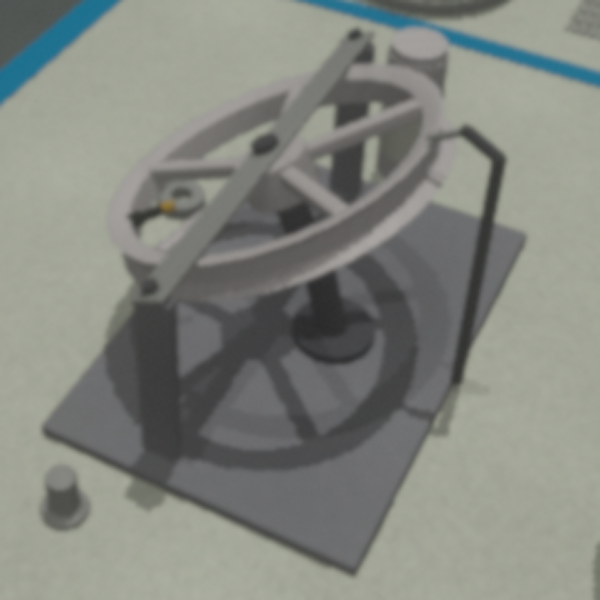

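Zoomed: scene bolt at (316.3,179.8), bridge-end bolts at (241.6,196.3) and (385.9,165.4), brass tip at (344.5,206.2). Side bolt at (346,177.6), end bolts at (382.8,134.8) and (300,234.8), brass tip at (306.8,202.4). The base-plate corners are clear in both views.

```bash
cat > h.py <<'E'
import numpy as np, cv2
from scipy.spatial.transform import Rotation as R
from plant import *
def ray(n,p,m=None):
    m=m or camera_model(n);K=np.array(m["camera_matrix"]);V=np.array(m["view"])
    d=cv2.undistortPoints(np.array([[p]],float),K,np.array([m["k1"],0,0,0,0.]))[0,0] 
    v=V[:3,:3].T@np.array([d[0],-d[1],-1.]);return -V[:3,:3].T@V[:3,3],v/np.linalg.norm(v)
def plane(n,p,z):
    o,d=ray(n,p);return o+d*(z-o[2])/d[2]
def tri(a,b):
    (o,d),(p,e)=ray("scene",a),ray("side",b)
    s,t=np.linalg.lstsq(np.c_[d,-e],p-o,rcond=None)[0];A,B=o+s*d,p+t*e
    return (A+B)/2,np.linalg.norm(A-B)
c,s=np.cos(np.radians(25)),np.sin(np.radians(25))
E
python3 - <<'E'
from h import *
np.set_printoptions(precision=4,suppress=True)
for n,a,b in [("bolt",(316.3,179.8),(346,177.6)),("endL",(241.6,196.3),(382.8,134.8)),("endR",(385.9,165.4),(300,234.8)),("tip",(344.5,206.2),(306.8,202.4))]: print(n,*tri(a,b))
print("corners scene LowL,LowR,HighL",*[plane("scene",p,.012) for p in [(249.4,280),(402.4,241.6),(227.8,203.8)]])
print("corners side  LowR,HighR,HighL",*[plane("side",p,.012) for p in [(258,292.4),(382,349.2),(450,214.4)]])
f=lambda x,y:(190+x/3.3333,115+y/3.3333); g=lambda x,y:(240+x/2.5,120+y/2.5)
print("can,bearing,spacer",plane("scene",f(70,298),.15),plane("scene",f(350,555),.007),plane("scene",f(742,325),.042))
print("spoke outer ends tri", [tri(f(*a),g(*b)) for a,b in [((475,90),(343,212)),((287,125),(415,108))]])
E
```

```text
bolt [0.5275 0.0067 0.189 ] 9.489317640024921e-05
endL [ 0.5283 -0.1684  0.1858] 0.0009146253632864232
endR [0.5248 0.1808 0.1871] 0.00016684843064141032
tip [0.5847 0.0586 0.1415] 0.002362861396846472
corners scene LowL,LowR,HighL [ 0.629  -0.1888  0.012 ] [0.6236 0.2018 0.012 ] [ 0.3612 -0.1952  0.012 ]
corners side  LowR,HighR,HighL [0.6103 0.2107 0.012 ] [0.3474 0.2063 0.012 ] [ 0.3561 -0.189   0.012 ]
can,bearing,spacer [ 0.4956 -0.2388  0.15  ] [ 0.6605 -0.0866  0.007 ] [0.5632 0.2527 0.042 ]
spoke outer ends tri [(array([0.4324, 0.0757, 0.2132]), np.float64(0.0012780746787557963)), (array([ 0.4339, -0.0637,  0.2128]), np.float64(0.0034533975261986202))]
```

Checks hold: the bridge bolts are 349 mm apart (350 given), and the valve tip lies 89 mm from the axle at n = 8 mm. The valve angle is about -144°, so the spokes are at -36, 36, 108, 180 and -108°. The plan is to push the -36° spoke counterclockwise above the bridge, then the next one.

```bash
cat >> h.py <<'E'
C=np.array([.516,.0068,.165]);xs=np.array([-1,-.012,0]);ys=np.array([.012,-1,0]);z_=np.array([0,0,1.])
def W(u,y,n): return C+u*(c*xs+s*z_)+y*ys+n*(-s*xs+c*z_)
def toS(p):
    d=p-C;return np.array([d@(c*xs+s*z_),d@ys,d@(-s*xs+c*z_)])
def F(a,off,r=.062,n=.004):
    a=np.radians(a);p=r*np.array([np.cos(a),np.sin(a)])+off*np.array([np.sin(a),-np.cos(a)])
    h=c*np.cos(a)*xs+np.sin(a)*ys
    return W(*p,n),np.arctan2(h[1],h[0])
def rows(targets,step=.055,lift=0):
    st=read_state();p=np.array(st["tool_pos"]);Rm=R.from_rotvec(st["orientation"])
    y=Rm.as_matrix()[:,1];b=np.arctan2(y[1],y[0]);print("at",p.round(4),"beta",round(b,3),"t",st["t"],"F",np.round(st["force"],1),"q",np.round(st["q"],2))
    for q,bt in targets:
        q=np.array(q);db=0 if bt is None else (bt-b+np.pi/2)%np.pi-np.pi/2
        k=max(1,int(np.ceil(max(np.linalg.norm(q-p)/step,abs(db)/.17))))
        for i in range(k):
            M=np.c_[[np.sin(b),-np.cos(b),0],[np.cos(b),np.sin(b),0],[0,0,-1]]  # x=y×z
            M[:,0]=np.cross(M[:,1],M[:,2]);d=M.T@((q-p)/k)
            print("dx %.4f dy %.4f dz %.4f yaw %.3f"%(*d,-db/k)); b+=db/k
        p=q;print("--")
E
python3 - <<'E'
from h import *
q,b=F(-36,.0205)
print(q,b)
up=read_state()["tool_pos"].copy();up[2]=.33
rows([(up,None),(q+[0,0,.33-q[2]],b)])
E
```

```text
[0.48251525 0.05943335 0.18473098] 2.47784524915325
at [ 0.2427 -0.5481  0.1839] beta -1.154 t 0.1 F [0.1 0.3 0.5] q [-1.24  0.13  1.49 -0.    1.52 -0.09]
dx 0.0000 dy 0.0000 dz -0.0487 yaw 0.000
dx 0.0000 dy 0.0000 dz -0.0487 yaw 0.000
dx 0.0000 dy 0.0000 dz -0.0487 yaw 0.000
--
dx 0.0388 dy -0.0382 dz 0.0000 yaw -0.041
dx 0.0403 dy -0.0366 dz 0.0000 yaw -0.041
dx 0.0418 dy -0.0349 dz 0.0000 yaw -0.041
dx 0.0431 dy -0.0332 dz 0.0000 yaw -0.041
dx 0.0445 dy -0.0314 dz 0.0000 yaw -0.041
dx 0.0457 dy -0.0295 dz 0.0000 yaw -0.041
dx 0.0469 dy -0.0277 dz 0.0000 yaw -0.041
dx 0.0480 dy -0.0257 dz 0.0000 yaw -0.041
dx 0.0490 dy -0.0237 dz 0.0000 yaw -0.041
dx 0.0499 dy -0.0217 dz 0.0000 yaw -0.041
dx 0.0508 dy -0.0197 dz 0.0000 yaw -0.041
dx 0.0515 dy -0.0176 dz 0.0000 yaw -0.041
--
```

Request:
carry_out:
  moves:
    - {"jaw":0,"dz":-0.05}
    - {"dz":-0.05}
    - {"dz":-0.045}
    - {"dx":0.039,"dy":-0.038,"yaw":-0.04}
    - {"dx":0.04,"dy":-0.037,"yaw":-0.04}
    - {"dx":0.042,"dy":-0.035,"yaw":-0.04}
    - {"dx":0.043,"dy":-0.033,"yaw":-0.04}
    - {"dx":0.0445,"dy":-0.031,"yaw":-0.04}

```text
invalid input at $.moves[0]: expected keys jaw, dx, dy, dz, yaw
```

Request:
carry_out:
  moves:
    - {"dx":0.0455,"dy":-0.03,"yaw":-0.04}
    - {"dx":0.047,"dy":-0.028,"yaw":-0.04}
    - {"dx":0.048,"dy":-0.026,"yaw":-0.04}
    - {"dx":0.049,"dy":-0.024,"yaw":-0.04}
    - {"dx":0.05,"dy":-0.022,"yaw":-0.04}
    - {"dx":0.051,"dy":-0.02,"yaw":-0.04}
    - {"dx":0.051,"dy":-0.018,"yaw":-0.04}
    - {}

```text
invalid input at $.moves[0]: expected keys jaw, dx, dy, dz, yaw
```

Run:
```python
from h import *
q,b=F(-36,.0205)
rows([(q+[0,0,.08],b)]); print(read_state()["opening"])
cv2.imwrite("pics/w1.png",read_camera("wrist")[:,:,::-1])
```

```text
at [ 0.2427 -0.5481  0.1839] beta -1.154 t 0.1 F [0.1 0.3 0.5] q [-1.24  0.13  1.49 -0.    1.52 -0.09]
dx 0.0388 dy -0.0382 dz -0.0067 yaw -0.041
dx 0.0403 dy -0.0366 dz -0.0067 yaw -0.041
dx 0.0418 dy -0.0349 dz -0.0067 yaw -0.041
dx 0.0431 dy -0.0332 dz -0.0067 yaw -0.041
dx 0.0445 dy -0.0314 dz -0.0067 yaw -0.041
dx 0.0457 dy -0.0295 dz -0.0067 yaw -0.041
dx 0.0469 dy -0.0277 dz -0.0067 yaw -0.041
dx 0.0480 dy -0.0257 dz -0.0067 yaw -0.041
dx 0.0490 dy -0.0237 dz -0.0067 yaw -0.041
dx 0.0499 dy -0.0217 dz -0.0067 yaw -0.041
dx 0.0508 dy -0.0197 dz -0.0067 yaw -0.041
dx 0.0515 dy -0.0176 dz -0.0067 yaw -0.041
--
0.09309300996310316
```

View pics/w1.png

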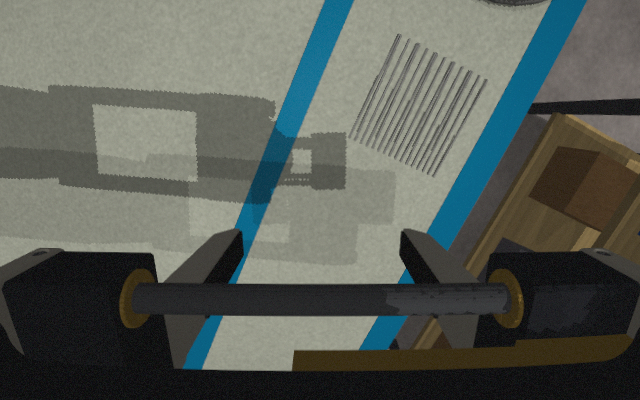

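The moves were refused because every key is needed in each row. The wrist view only shows the table at the start pose. I'll resend with full rows.

Request:
carry_out:
  moves:
    - {"jaw":0,"dx":0,"dy":0,"dz":-0.05,"yaw":0}
    - {"jaw":0,"dx":0,"dy":0,"dz":-0.05,"yaw":0}
    - {"jaw":0,"dx":0,"dy":0,"dz":-0.045,"yaw":0}
    - {"jaw":0,"dx":0.039,"dy":-0.038,"dz":0,"yaw":-0.04}
    - {"jaw":0,"dx":0.04,"dy":-0.037,"dz":0,"yaw":-0.04}
    - {"jaw":0,"dx":0.042,"dy":-0.035,"dz":0,"yaw":-0.04}
    - {"jaw":0,"dx":0.043,"dy":-0.033,"dz":0,"yaw":-0.04}
    - {"jaw":0,"dx":0.0445,"dy":-0.031,"dz":0,"yaw":-0.04}

```text
t: 1.15
tool_pos: [0.3437, -0.2941, 0.3296]
orientation: [-2.993, -0.955, -0.0]
force: [0.7, 0.7, 0.4]
opening: 0.0179
gripper_force: 0.0
```

Request:
carry_out:
  moves:
    - {"jaw":0,"dx":0.0455,"dy":-0.03,"dz":0,"yaw":-0.04}
    - {"jaw":0,"dx":0.047,"dy":-0.028,"dz":0,"yaw":-0.04}
    - {"jaw":0,"dx":0.048,"dy":-0.026,"dz":0,"yaw":-0.04}
    - {"jaw":0,"dx":0.049,"dy":-0.024,"dz":0,"yaw":-0.04}
    - {"jaw":0,"dx":0.05,"dy":-0.022,"dz":0,"yaw":-0.04}
    - {"jaw":0,"dx":0.051,"dy":-0.02,"dz":0,"yaw":-0.04}
    - {"jaw":0,"dx":0.051,"dy":-0.018,"dz":0,"yaw":-0.04}
    - {"jaw":0,"dx":0,"dy":0,"dz":0,"yaw":0}

```text
t: 2.15
tool_pos: [0.4842, 0.0625, 0.3289]
orientation: [-2.826, -1.369, 0.002]
force: [0.2, -1.2, 0.0]
opening: 0.0002
gripper_force: 0.0
```

Run:
```python
from h import *
q,b=F(-36,.0205)
print(q);rows([(q+[0,0,.08],b)]); print(read_state()["opening"])
cv2.imwrite("pics/w2.png",read_camera("wrist")[:,:,::-1])
```

```text
[0.48251525 0.05943335 0.18473098]
at [0.4842 0.0625 0.3289] beta -0.669 t 2.15 F [ 0.2 -1.2  0. ] q [ 0.02 -0.18  1.54  0.    1.79  0.69]
dx -0.0017 dy 0.0003 dz 0.0321 yaw -0.002
dx -0.0017 dy 0.0003 dz 0.0321 yaw -0.002
--
0.00015682423534568761
```

View pics/w2.png

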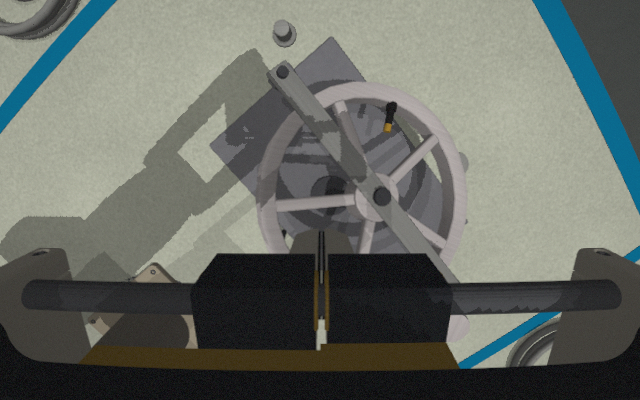

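The wrist view shows the wheel with its hub at (378,196), the -36° spoke running left to about (275,203), the valve at (390,115), and the closed fingers at (320,240). I'll project the model into this image to verify it before going down.

```bash
cat >> h.py <<'E'
def proj(n,P):
    m=camera_model(n);V=np.array(m["view"]);p=V[:3,:3]@P+V[:3,3];x,y=p[0]/-p[2],-p[1]/-p[2];k=1+m["k1"]*(x*x+y*y);K=np.array(m["camera_matrix"]);return (K[0,0]*x*k+K[0,2],K[1,1]*y*k+K[1,2])
E
python3 - <<'E'
from h import *
np.set_printoptions(precision=1,suppress=True)
pr=lambda P:np.array(proj("wrist",P))
print("bolt",pr(W(0,0,.031)),"TCPtarget",pr(F(-36,.0205)[0]),"tip now",pr(np.array(read_state()["tool_pos"])))
for a in (-36,36): print(a,[pr(W(r*np.cos(np.radians(a)),r*np.sin(np.radians(a)),.014)) for r in (.06,.118)])
print("bridge ends",pr(W(0,.175,.025)),pr(W(0,-.175,.025)),"valve tip",pr(W(.084*np.cos(np.radians(-144)),.084*np.sin(np.radians(-144)),.007)))
E
```

```text
bolt [380.9 193.5] TCPtarget [320.4 181.5] tip now [320.1 222.3]
-36 [array([326.7, 198.8]), array([276. , 204.1])]
36 [array([364.3, 243.6]), array([354.9, 292.6])]
bridge ends [457.3 295.1] [279.3  69. ] valve tip [383.  128.5]
```

The model fits the picture within 3 px. Descending now.

Request:
carry_out:
  moves:
    - {"jaw":0,"dx":-0.002,"dy":0,"dz":0.05,"yaw":0}
    - {"jaw":0,"dx":-0.0015,"dy":0,"dz":0.05,"yaw":0}
    - {"jaw":0,"dx":0,"dy":0,"dz":0.03,"yaw":0}
    - {"jaw":0,"dx":0,"dy":0,"dz":0.014,"yaw":0}
    - {"jaw":0,"dx":0,"dy":0,"dz":0,"yaw":0}

```text
t: 2.82
tool_pos: [0.4814, 0.0557, 0.1856]
orientation: [-2.832, -1.36, 0.001]
force: [0.5, -0.3, 1.0]
opening: 0.0008
gripper_force: 0.0
```

Run:
```python
from h import *
print(toS(np.array(read_state()["tool_pos"])))
rows([F(a,.0145) for a in (-36,-30,-22,-14,-6,2,10,18,26,34,42,50,58,66,70)])
```

```text
[ 0.03949237 -0.04932906  0.00431974]
at [0.4814 0.0557 0.1856] beta -0.675 t 2.825 F [ 0.5 -0.3  1. ] q [ 0.01 -0.19  1.8  -0.    1.53  0.68]
dx -0.0022 dy -0.0009 dz -0.0006 yaw -0.011
--
dx -0.0063 dy -0.0005 dz -0.0020 yaw -0.109
--
dx -0.0085 dy -0.0006 dz -0.0024 yaw -0.148
--
dx -0.0086 dy -0.0007 dz -0.0019 yaw -0.151
--
dx -0.0087 dy -0.0009 dz -0.0015 yaw -0.153
--
dx -0.0088 dy -0.0011 dz -0.0010 yaw -0.154
--
dx -0.0088 dy -0.0013 dz -0.0005 yaw -0.154
--
dx -0.0087 dy -0.0016 dz 0.0001 yaw -0.152
--
dx -0.0087 dy -0.0018 dz 0.0006 yaw -0.149
--
dx -0.0086 dy -0.0020 dz 0.0011 yaw -0.146
--
dx -0.0085 dy -0.0021 dz 0.0016 yaw -0.142
--
dx -0.0084 dy -0.0022 dz 0.0020 yaw -0.138
--
dx -0.0083 dy -0.0022 dz 0.0025 yaw -0.135
--
dx -0.0082 dy -0.0021 dz 0.0028 yaw -0.132
--
dx -0.0040 dy -0.0011 dz 0.0015 yaw -0.065
--
```

Request:
carry_out:
  moves:
    - {"jaw":0,"dx":-0.002,"dy":-0.001,"dz":-0.0006,"yaw":-0.011}
    - {"jaw":0,"dx":-0.0063,"dy":-0.0005,"dz":-0.002,"yaw":-0.11}
    - {"jaw":0,"dx":-0.0085,"dy":-0.0006,"dz":-0.0024,"yaw":-0.148}
    - {"jaw":0,"dx":-0.0086,"dy":-0.0007,"dz":-0.002,"yaw":-0.15}

```text
t: 3.32
tool_pos: [0.4674, 0.036, 0.195]
orientation: [2.479, 1.927, 0.004]
force: [0.2, -0.5, -0.1]
opening: 0.0005
gripper_force: 0.0
```

Run:
```python
from h import *
print(toS(np.array(read_state()["tool_pos"])))
rows([F(a,.0145) for a in (-6,2,10,18,26,34,42,50)])
im=read_camera("scene")[:,:,::-1];cv2.imwrite("pics/s3.png",cv2.resize(im[115:295,190:430],None,fx=3.3333,fy=3.3333,interpolation=cv2.INTER_CUBIC))
```

```text
[ 0.05638303 -0.02981429  0.00675458]
at [0.4674 0.036  0.195 ] beta -0.249 t 3.325 F [ 0.2 -0.5 -0.1] q [-0.03 -0.24  1.83 -0.    1.55  0.22]
dx -0.0098 dy -0.0021 dz 0.0009 yaw -0.146
--
dx -0.0088 dy -0.0011 dz -0.0010 yaw -0.154
--
dx -0.0088 dy -0.0013 dz -0.0005 yaw -0.154
--
dx -0.0087 dy -0.0016 dz 0.0001 yaw -0.152
--
dx -0.0087 dy -0.0018 dz 0.0006 yaw -0.149
--
dx -0.0086 dy -0.0020 dz 0.0011 yaw -0.146
--
dx -0.0085 dy -0.0021 dz 0.0016 yaw -0.142
--
dx -0.0084 dy -0.0022 dz 0.0020 yaw -0.138
--
```

View pics/s3.png

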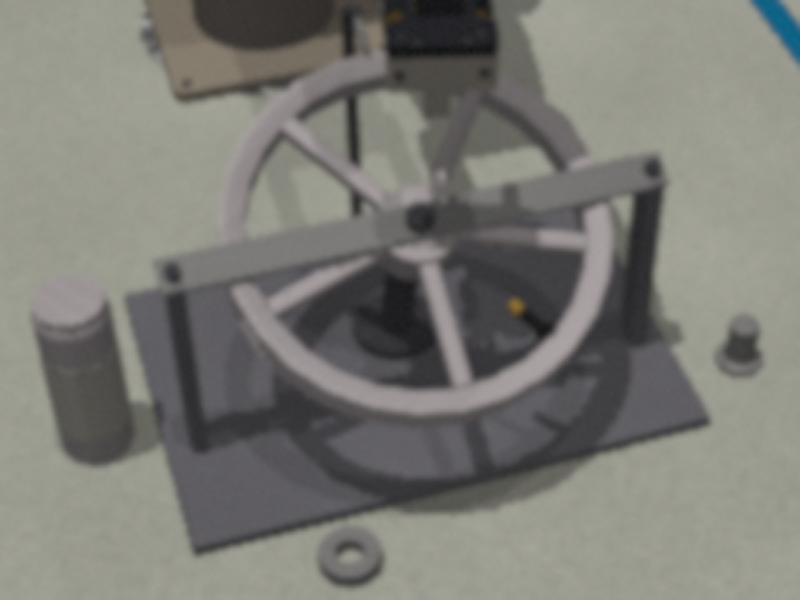

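The picture shows the wheel unmoved (brass still at (515,304) in the crop) and the finger near (440,185), behind the bridge. There is no force either. I'll check where the tip should appear.

Run:
```python
from h import *
np.set_printoptions(precision=1,suppress=True)
g=lambda P:(np.array(proj("scene",P))-[190,115])*3.3333
T=np.array(read_state()["tool_pos"])
print("tcp",g(T),"tcp+30mm",g(T+[0,0,.03]),"+84",g(T+[0,0,.084]),"pointer",g(W(.137,0,.021)))
for r in (.03,.06,.118): print(r,g(W(r*.809,-r*.588,.014)))
im=read_camera("scene");im2=read_camera("side")
a=cv2.resize(im[105:205,270:370,::-1],(400,400),interpolation=cv2.INTER_CUBIC)
b=cv2.resize(im2[120:240,290:440,::-1],(500,400),interpolation=cv2.INTER_CUBIC)[:,:400]
cv2.imwrite("pics/both.png",np.hstack([a,b]))
h=lambda P:(np.array(proj("side",P))-[290,120])*3.333
print("side tcp",h(T),h(T+[0,0,.03]),"spoke",[h(W(r*.809,-r*.588,.014)) for r in (.03,.06,.118)])
print(read_state()["tool_pos"],read_state()["force"])
```

```text
tcp [435.2 148.1] tcp+30mm [435.1 115.3] +84 [434.9  53.5] pointer [368.8  49.7]
0.03 [433.6 187.1]
0.06 [447.9 152. ]
0.118 [474.6  86. ]
side tcp [260.5 244.5] [263.6 201.9] spoke [array([216.1, 225.2]), array([238.9, 241. ]), array([286.8, 274.3])]
[0.5 0.  0.2] [-0.2 -0.6 -0. ]
```

View pics/both.png

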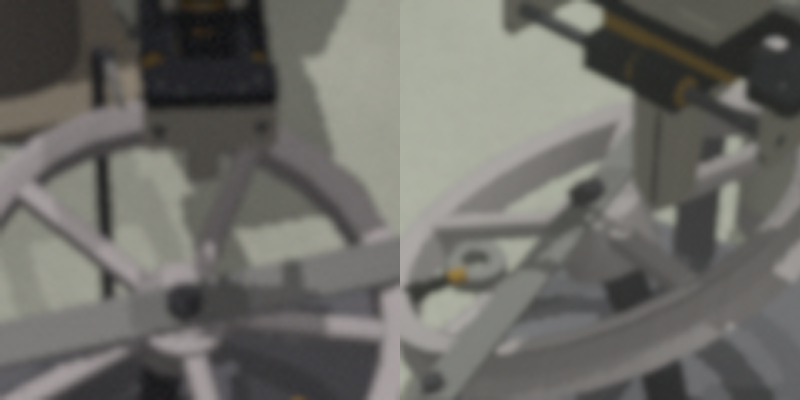

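The side view shows the fingertips ending at crop (660,205). The reported TCP projects to (660,244), so the tips hang about 28 mm higher than reported and pass over the spoke. I'll check this against the first picture, where the open tips are at (47,150) and (89,134).

Run:
```python
from h import *
np.set_printoptions(precision=4,suppress=True)
T=np.array([.2427,-.5481,.1839]);y=np.array([.405,-.914,0])
print([np.round(proj("scene",T+k*y*.055+[0,0,dz]),0) for k in (-1,1) for dz in (0,.03)])
st=read_state();print(st["tool_pos"],st["orientation"],st["q"],st["force"],st["opening"],st["t"])
m=camera_model("wrist");V=np.array(m["view"]);print("wrist cam pos",-V[:3,:3].T@V[:3,3],"rel",-V[:3,:3].T@V[:3,3]-st["tool_pos"])
```

```text
[array([ 94., 144.]), array([ 91., 134.]), array([ 53., 162.]), array([ 48., 153.])]
[0.4674 0.0361 0.1945] [2.4872 1.9163 0.0035] [-0.0324 -0.2392  1.8268  0.      1.5511  0.2255] [-0.2421 -0.5792 -0.0197] 0.0006399975370159895 3.475
wrist cam pos [0.4856 0.1051 0.395 ] rel [0.0181 0.069  0.2004]
```

The start picture has the same 28–30 mm offset (90,134 and 47,151 seen, which is the +30 mm case), so it is constant. I'll plan with the true tip 28 mm above the reported TCP. First back to the clear side of the spoke, then lower.

```bash
sed -i 's/return W(\*p,n),np/return W(*p,n)-[0,0,.028],np/; s/r=.062,n=.004/r=.065,n=.003/' h.py
python3 - <<'E'
from h import *
q,b=F(-36,.0215)
rows([(q+[0,0,.025],b),(q,b)])
E
```

```text
at [0.4674 0.0361 0.1945] beta -0.258 t 3.475 F [-0.2 -0.6 -0. ] q [-0.03 -0.24  1.83  0.    1.55  0.23]
dx 0.0094 dy 0.0020 dz 0.0043 yaw 0.135
dx 0.0096 dy 0.0007 dz 0.0043 yaw 0.135
dx 0.0096 dy -0.0006 dz 0.0043 yaw 0.135
--
dx 0.0000 dy 0.0000 dz 0.0250 yaw -0.000
--
```

Request:
carry_out:
  moves:
    - {"jaw":0,"dx":0.0095,"dy":0.002,"dz":0,"yaw":0.135}
    - {"jaw":0,"dx":0.0096,"dy":0.0007,"dz":0,"yaw":0.135}
    - {"jaw":0,"dx":0.0096,"dy":-0.0006,"dz":0,"yaw":0.135}
    - {"jaw":0,"dx":0,"dy":0,"dz":0.013,"yaw":0}
    - {"jaw":0,"dx":0,"dy":0,"dz":0,"yaw":0}

```text
t: 4.1
tool_pos: [0.4785, 0.0622, 0.1782]
orientation: [-2.819, -1.384, 0.004]
force: [-0.3, -0.5, 0.6]
opening: 0.0004
gripper_force: 0.0
```

Run:
```python
from h import *
q,b=F(-36,.0215)
rows([(q,b)])
```

```text
at [0.4785 0.0622 0.1782] beta -0.658 t 4.1 F [-0.3 -0.5  0.6] q [ 0.02 -0.19  1.81 -0.    1.52  0.68]
dx 0.0010 dy 0.0016 dz 0.0216 yaw 0.006
--
```

Request:
carry_out:
  moves:
    - {"jaw":0,"dx":0.001,"dy":0.0016,"dz":0.011,"yaw":0.006}
    - {"jaw":0,"dx":0,"dy":0,"dz":0.0106,"yaw":0}
    - {"jaw":0,"dx":0,"dy":0,"dz":0,"yaw":0}

```text
t: 4.47
tool_pos: [0.4803, 0.0619, 0.1567]
orientation: [-2.825, -1.373, 0.004]
force: [-0.5, 0.8, 0.1]
opening: 0.0006
gripper_force: 0.0
```

Run:
```python
from h import *
rows([F(a,.0145) for a in (-36,-30,-24,-16,-8,0,8,16,24,32,40,48,56,64,70)])
```

```text
at [0.4803 0.0619 0.1567] beta -0.666 t 4.475 F [-0.5  0.8  0.1] q [ 0.02 -0.17  1.84 -0.    1.48  0.69]
dx -0.0066 dy 0.0006 dz -0.0016 yaw -0.002
--
dx -0.0066 dy -0.0005 dz -0.0021 yaw -0.109
--
dx -0.0067 dy -0.0005 dz -0.0019 yaw -0.111
--
dx -0.0090 dy -0.0006 dz -0.0021 yaw -0.150
--
dx -0.0091 dy -0.0008 dz -0.0016 yaw -0.153
--
dx -0.0092 dy -0.0010 dz -0.0011 yaw -0.154
--
dx -0.0092 dy -0.0013 dz -0.0006 yaw -0.154
--
dx -0.0092 dy -0.0015 dz -0.0000 yaw -0.153
--
dx -0.0091 dy -0.0017 dz 0.0005 yaw -0.150
--
dx -0.0090 dy -0.0019 dz 0.0010 yaw -0.147
--
dx -0.0089 dy -0.0021 dz 0.0016 yaw -0.143
--
dx -0.0088 dy -0.0022 dz 0.0020 yaw -0.139
--
dx -0.0087 dy -0.0022 dz 0.0025 yaw -0.136
--
dx -0.0086 dy -0.0021 dz 0.0029 yaw -0.132
--
dx -0.0063 dy -0.0016 dz 0.0024 yaw -0.098
--
```

Request:
carry_out:
  moves:
    - {"jaw":0,"dx":-0.0066,"dy":0.0006,"dz":-0.0016,"yaw":0}
    - {"jaw":0,"dx":-0.0066,"dy":-0.0005,"dz":-0.002,"yaw":-0.11}
    - {"jaw":0,"dx":-0.0067,"dy":-0.0005,"dz":-0.002,"yaw":-0.11}

```text
t: 4.85
tool_pos: [0.4693, 0.0465, 0.1641]
orientation: [-2.654, -1.68, -0.002]
force: [3.0, 3.2, -3.9]
opening: 0.0005
gripper_force: 2.2
```

```bash
cat >> h.py <<'E'
def brass(n="scene"):
    im=read_camera(n);hsv=cv2.cvtColor(im,cv2.COLOR_RGB2HSV)
    m=((hsv[...,0]>12)&(hsv[...,0]<28)&(hsv[...,1]>130)&(hsv[...,2]>90)).astype(np.uint8)
    k,_,stt,ce=cv2.connectedComponentsWithStats(m)
    for i in range(1,k):
        if stt[i,4]<4: continue
        o,d=ray(n,ce[i]);nn=-s*xs+c*z_;P=o+d*((C+.007*nn-o)@nn)/(d@nn);u,y,_=toS(P);r=np.hypot(u,y)
        if r<.15:print(n,"brass px",ce[i].round(1),stt[i,4],"r %.3f ang %.1f"%(r,np.degrees(np.arctan2(y,u))))
E
python3 - <<'E'
from h import *
st=read_state();print(toS(np.array(st["tool_pos"])+[0,0,.028]),st["force"]);brass();brass("side")
E
```

```text
[ 0.05333341 -0.0403097   0.00507693] [ 3.04831522  3.24747274 -3.86827903]
scene brass px [349.2 199.8] 11 r 0.088 ang -131.8
side brass px [308.5 206.7] 10 r 0.089 ang -132.9
```

The wheel is turning: the valve went from -144 to -132°, matching the commanded push. Continuing.

Request:
carry_out:
  moves:
    - {"jaw":0,"dx":-0.009,"dy":-0.0006,"dz":-0.002,"yaw":-0.15}
    - {"jaw":0,"dx":-0.009,"dy":-0.0008,"dz":-0.0016,"yaw":-0.153}
    - {"jaw":0,"dx":-0.0092,"dy":-0.001,"dz":-0.0011,"yaw":-0.154}
    - {"jaw":0,"dx":-0.0092,"dy":-0.0013,"dz":-0.0006,"yaw":-0.154}

```text
t: 5.45
tool_pos: [0.4574, 0.0123, 0.1691]
orientation: [-2.027, -2.398, -0.001]
force: [-0.8, 4.6, -2.7]
opening: 0.0004
gripper_force: 2.6
```

Run:
```python
from h import *
st=read_state();print(toS(np.array(st["tool_pos"])+[0,0,.028]),st["force"]);brass();brass("side")
rows([F(a,.0145) for a in (16,24,32,40,48,56,64)])
```

```text
[ 0.06662619 -0.00623239  0.00433725] [-0.8126754   4.55097953 -2.71183357]
scene brass px [352.5 182.5] 4 r 0.089 ang -102.0
at [0.4579 0.0111 0.1694] beta 0.164 t 5.55 F [ 0.8 -0.4  1.1] q [-0.09 -0.26  1.89 -0.    1.51 -0.25]
dx -0.0087 dy -0.0023 dz 0.0016 yaw -0.154
--
dx -0.0091 dy -0.0017 dz 0.0005 yaw -0.150
--
dx -0.0090 dy -0.0019 dz 0.0010 yaw -0.147
--
dx -0.0089 dy -0.0021 dz 0.0016 yaw -0.143
--
dx -0.0088 dy -0.0022 dz 0.0020 yaw -0.139
--
dx -0.0087 dy -0.0022 dz 0.0025 yaw -0.136
--
dx -0.0086 dy -0.0021 dz 0.0029 yaw -0.132
--
```

Request:
carry_out:
  moves:
    - {"jaw":0,"dx":-0.0088,"dy":-0.002,"dz":0.001,"yaw":-0.154}
    - {"jaw":0,"dx":-0.009,"dy":-0.0017,"dz":0.0005,"yaw":-0.15}
    - {"jaw":0,"dx":-0.009,"dy":-0.0019,"dz":0.001,"yaw":-0.147}
    - {"jaw":0,"dx":-0.009,"dy":-0.002,"dz":0.0016,"yaw":-0.143}

```text
t: 6.05
tool_pos: [0.4635, -0.0233, 0.1648]
orientation: [-1.241, -2.883, 0.001]
force: [-6.9, 2.9, 1.1]
opening: 0.0008
gripper_force: 3.0
```

Run:
```python
from h import *
st=read_state();print(toS(np.array(st["tool_pos"])+[0,0,.028]),st["force"]);brass();brass("side")
rows([F(a,.0145) for a in (48,56,64,70,74)])
```

```text
[0.05970452 0.02950367 0.002842  ] [-6.86357591  2.93606015  1.08214314]
at [ 0.4646 -0.0242  0.165 ] beta 0.755 t 6.15 F [-0.5  1.2  1.3] q [-0.16 -0.23  1.87 -0.    1.5  -0.92]
dx -0.0086 dy -0.0027 dz 0.0023 yaw -0.143
--
dx -0.0087 dy -0.0022 dz 0.0025 yaw -0.136
--
dx -0.0086 dy -0.0021 dz 0.0029 yaw -0.132
--
dx -0.0063 dy -0.0016 dz 0.0024 yaw -0.098
--
dx -0.0042 dy -0.0011 dz 0.0017 yaw -0.064
--
```

Request:
carry_out:
  moves:
    - {"jaw":0,"dx":-0.0088,"dy":-0.0026,"dz":0.0022,"yaw":-0.143}
    - {"jaw":0,"dx":-0.0087,"dy":-0.0022,"dz":0.0025,"yaw":-0.136}
    - {"jaw":0,"dx":-0.0086,"dy":-0.0021,"dz":0.0029,"yaw":-0.132}
    - {"jaw":0,"dx":-0.0063,"dy":-0.0016,"dz":0.0024,"yaw":-0.098}
    - {"jaw":0,"dx":0,"dy":0,"dz":0,"yaw":0}

```text
t: 6.78
tool_pos: [0.4858, -0.0492, 0.155]
orientation: [-0.484, -3.104, 0.001]
force: [-1.2, -0.1, 0.8]
opening: 0.0005
gripper_force: 0.4
```

Run:
```python
from h import *
st=read_state();print(toS(np.array(st["tool_pos"])+[0,0,.028]),st["force"]);brass();brass("side");brass("wrist")
p=np.array(st["tool_pos"]);R0=R.from_rotvec(st["orientation"]).as_matrix()
b0=np.arctan2(R0[1,1],R0[0,1])
q1=p+R0[:,0]*.008  # back off from spoke
rows([(q1,b0),(q1+[0,0,.06],b0)])
```

```text
[0.03561526 0.05567706 0.00326473] [-1.24143628 -0.12930153  0.81821247]
wrist brass px [509.9 141.9] 349 r 0.087 ang -40.2
wrist brass px [315.5 305. ] 133 r 0.085 ang 109.2
wrist brass px [326.6 305.2] 136 r 0.079 ang 114.0
at [ 0.486  -0.0489  0.1554] beta 1.263 t 6.925 F [-0.1  0.9  1.1] q [-0.21 -0.16  1.83 -0.    1.47 -1.47]
dx 0.0082 dy -0.0003 dz 0.0004 yaw 0.002
--
dx 0.0000 dy 0.0000 dz -0.0300 yaw -0.000
dx 0.0000 dy 0.0000 dz -0.0300 yaw -0.000
--
```

The first spoke has brought the valve to about -40° (wrist view). Now backing off, lifting, and going to the next spoke at -4°.

Request:
carry_out:
  moves:
    - {"jaw":0,"dx":0.008,"dy":0,"dz":0,"yaw":0}
    - {"jaw":0,"dx":0,"dy":0,"dz":-0.03,"yaw":0}
    - {"jaw":0,"dx":0,"dy":0,"dz":-0.045,"yaw":0}
    - {"jaw":0,"dx":0,"dy":0,"dz":0,"yaw":0}

```text
t: 7.42
tool_pos: [0.4803, -0.047, 0.2348]
orientation: [0.475, 3.097, -0.001]
force: [0.7, 0.3, -0.1]
opening: 0.0004
gripper_force: 0.0
```

Run:
```python
from h import *
brass("wrist")
q,b=F(-4,.023,r=.06);print(q)
q[2]=read_state()["tool_pos"][2]
rows([(q,b)])
```

```text
wrist brass px [447.8 141.9] 121 r 0.087 ang -39.0
wrist brass px [326.5 302.5] 8 r 0.134 ang 137.8
[0.46415038 0.03331107 0.1643362 ]
at [ 0.4792 -0.0468  0.2324] beta 1.267 t 7.475 F [-0.6 -0.2 -0. ] q [-0.2  -0.22  1.74  0.    1.61 -1.47]
dx 0.0048 dy 0.0090 dz 0.0000 yaw 0.166
dx 0.0062 dy 0.0081 dz 0.0000 yaw 0.166
dx 0.0075 dy 0.0069 dz 0.0000 yaw 0.166
dx 0.0085 dy 0.0056 dz 0.0000 yaw 0.166
dx 0.0093 dy 0.0041 dz 0.0000 yaw 0.166
dx 0.0099 dy 0.0025 dz 0.0000 yaw 0.166
dx 0.0102 dy 0.0008 dz 0.0000 yaw 0.166
dx 0.0102 dy -0.0009 dz 0.0000 yaw 0.166
--
```

Request:
carry_out:
  moves:
    - {"jaw":0,"dx":0.005,"dy":0.009,"dz":0,"yaw":0.166}
    - {"jaw":0,"dx":0.006,"dy":0.008,"dz":0,"yaw":0.166}
    - {"jaw":0,"dx":0.0075,"dy":0.007,"dz":0,"yaw":0.166}
    - {"jaw":0,"dx":0.0085,"dy":0.0055,"dz":0,"yaw":0.166}
    - {"jaw":0,"dx":0.0093,"dy":0.004,"dz":0,"yaw":0.166}
    - {"jaw":0,"dx":0.01,"dy":0.0025,"dz":0,"yaw":0.166}
    - {"jaw":0,"dx":0.01,"dy":0.001,"dz":0,"yaw":0.166}
    - {"jaw":0,"dx":0.01,"dy":-0.001,"dz":0,"yaw":0.166}

```text
t: 8.48
tool_pos: [0.4617, 0.0335, 0.2286]
orientation: [-2.293, -2.146, 0.002]
force: [-0.8, -0.5, -0.5]
opening: 0.0007
gripper_force: 0.0
```

Request:
carry_out:
  moves:
    - {"jaw":0,"dx":0,"dy":0,"dz":0,"yaw":0}

```text
t: 8.6
tool_pos: [0.4619, 0.0335, 0.2289]
orientation: [-2.285, -2.154, 0.002]
force: [0.6, 0.0, 0.7]
opening: 0.0004
gripper_force: 0.0
```

Run:
```python
from h import *
brass("wrist")
q,b=F(-4,.023,r=.06);rows([(q+[0,0,.03],b),(q,b)])
cv2.imwrite("pics/w4.png",read_camera("wrist")[:,:,::-1])
st=read_state();T=np.array(st["tool_pos"])
pr=lambda P:np.round(proj("wrist",P),0)
print("target tip",pr(q+[0,0,.028]),"tip now",pr(T+[0,0,.028]),"spoke-4",[pr(W(r*np.cos(.07),-r*np.sin(.07),.014)) for r in (.04,.118)])
```

```text
wrist brass px [315.2 176.3] 73 r 0.084 ang -39.5
wrist brass px [315.2 302.4] 5 r 0.092 ang 36.7
wrist brass px [326.7 310.8] 17 r 0.093 ang 46.5
wrist brass px [315.2 311.5] 10 r 0.098 ang 40.6
wrist brass px [315.2 319.5] 6 r 0.104 ang 43.7
at [0.4621 0.0331 0.2291] beta -0.056 t 8.65 F [-0.3  1.3  0.5] q [-0.04 -0.26  1.78 -0.    1.62  0.02]
dx 0.0003 dy 0.0021 dz 0.0347 yaw 0.009
--
dx 0.0000 dy 0.0000 dz 0.0300 yaw -0.000
--
target tip [323. 206.] tip now [321. 237.] spoke-4 [array([351., 233.]), array([257., 249.])]
```

View pics/w4.png

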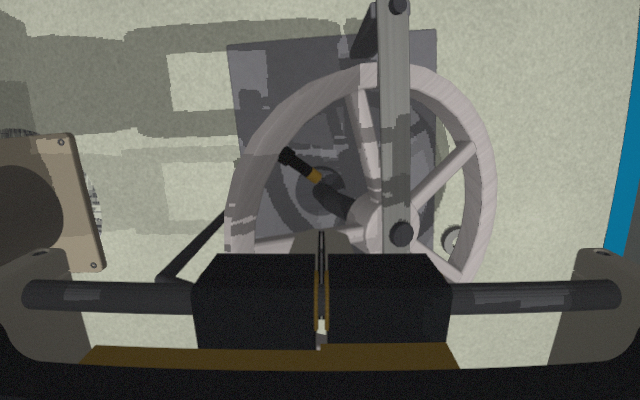

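The wrist picture shows the -4° spoke running from (350,235) to (255,245) and the valve from (287,155) to (322,182). The planned tip (323,206) falls between them with about 16 mm of clearance. Descending.

Request:
carry_out:
  moves:
    - {"jaw":0,"dx":0,"dy":0.002,"dz":0.033,"yaw":0.009}
    - {"jaw":0,"dx":0,"dy":0,"dz":0.02,"yaw":0}
    - {"jaw":0,"dx":0,"dy":0,"dz":0.011,"yaw":0}
    - {"jaw":0,"dx":0,"dy":0,"dz":0,"yaw":0}

```text
t: 9.2
tool_pos: [0.4642, 0.0326, 0.1653]
orientation: [-2.295, -2.144, 0.002]
force: [-0.1, 0.4, 0.1]
opening: 0.0004
gripper_force: 0.0
```

Run:
```python
from h import *
st=read_state();print(toS(np.array(st["tool_pos"])+[0,0,.028]),st["force"])
rows([F(a,.0145,r=.06) for a in (-4,2,8,14,20,25,29)])
```

```text
[ 0.05867937 -0.02646885  0.00391255] [-0.12336939  0.36712122  0.12488668]
at [0.4642 0.0326 0.1653] beta -0.068 t 9.2 F [-0.1  0.4  0.1] q [-0.04 -0.23  1.87 -0.    1.5   0.03]
dx -0.0078 dy 0.0001 dz 0.0008 yaw -0.003
--
dx -0.0063 dy -0.0010 dz -0.0007 yaw -0.116
--
dx -0.0064 dy -0.0011 dz -0.0004 yaw -0.115
--
dx -0.0063 dy -0.0013 dz -0.0001 yaw -0.115
--
dx -0.0063 dy -0.0014 dz 0.0002 yaw -0.113
--
dx -0.0052 dy -0.0013 dz 0.0004 yaw -0.093
--
dx -0.0041 dy -0.0011 dz 0.0004 yaw -0.074
--
```

Request:
carry_out:
  moves:
    - {"jaw":0,"dx":-0.0078,"dy":0,"dz":0.0005,"yaw":0}
    - {"jaw":0,"dx":-0.0063,"dy":-0.001,"dz":-0.0007,"yaw":-0.115}
    - {"jaw":0,"dx":-0.0064,"dy":-0.0011,"dz":-0.0004,"yaw":-0.115}
    - {"jaw":0,"dx":-0.0063,"dy":-0.0013,"dz":-0.0001,"yaw":-0.115}
    - {"jaw":0,"dx":-0.0063,"dy":-0.0014,"dz":0.0002,"yaw":-0.113}
    - {"jaw":0,"dx":-0.0052,"dy":-0.0013,"dz":0.0004,"yaw":-0.093}
    - {"jaw":0,"dx":0,"dy":0,"dz":0,"yaw":0}

```text
t: 10.07
tool_pos: [0.463, -0.0062, 0.1669]
orientation: [1.627, 2.687, 0.001]
force: [-2.3, 0.8, 0.0]
opening: 0.0006
gripper_force: 0.9
```

Run:
```python
from h import *
st=read_state();print(toS(np.array(st["tool_pos"])+[0,0,.028]),st["force"]);brass("wrist");brass("side");brass()
rows([F(a,.0145,r=.06) for a in (29,33,36)])
```

```text
[0.06079655 0.0123191  0.00458653] [-2.26595876e+00  8.07039563e-01  5.00018890e-04]
wrist brass px [312.3 187.5] 223 r 0.085 ang -10.7
wrist brass px [326.6 280.8] 5 r 0.058 ang 43.7
wrist brass px [315.5 306.5] 94 r 0.073 ang 57.6
wrist brass px [326.6 306.9] 98 r 0.068 ang 63.7
at [ 0.4631 -0.0059  0.1668] beta 0.48 t 10.225 F [-1.3  0.2  0.6] q [-0.12 -0.24  1.88 -0.    1.5  -0.6 ]
dx -0.0040 dy -0.0016 dz 0.0019 yaw -0.081
--
dx -0.0041 dy -0.0011 dz 0.0005 yaw -0.073
--
dx -0.0031 dy -0.0009 dz 0.0005 yaw -0.054
--
```

The valve is at -10.7°. Eleven degrees more.

Request:
carry_out:
  moves:
    - {"jaw":0,"dx":-0.004,"dy":-0.0014,"dz":0.0012,"yaw":-0.08}
    - {"jaw":0,"dx":-0.0041,"dy":-0.0011,"dz":0.0005,"yaw":-0.073}
    - {"jaw":0,"dx":-0.0031,"dy":-0.0009,"dz":0.0005,"yaw":-0.054}
    - {"jaw":0,"dx":0,"dy":0,"dz":0,"yaw":0}

```text
t: 10.72
tool_pos: [0.4659, -0.0171, 0.1644]
orientation: [1.342, 2.84, 0.0]
force: [-3.1, 0.8, 1.1]
opening: 0.0003
gripper_force: 1.2
```

Run:
```python
from h import *
st=read_state();print(toS(np.array(st["tool_pos"])+[0,0,.028]),st["force"]);brass("wrist");brass("side");brass()
```

```text
[0.05722944 0.02331921 0.0034949 ] [-3.0948059   0.80568024  1.09063014]
wrist brass px [314.2 189.6] 228 r 0.086 ang -0.3
wrist brass px [315.6 304.8] 118 r 0.073 ang 70.0
wrist brass px [326.6 304.8] 120 r 0.068 ang 75.8
```

The valve reads -0.3°. Backing off the spoke and lifting out, then I'll check from above and from the fixed cameras.

Request:
carry_out:
  moves:
    - {"jaw":0,"dx":0.006,"dy":0,"dz":0,"yaw":0}
    - {"jaw":0,"dx":0,"dy":0,"dz":-0.03,"yaw":0}
    - {"jaw":0,"dx":0,"dy":0,"dz":-0.06,"yaw":0}
    - {"jaw":0,"dx":0,"dy":0,"dz":-0.06,"yaw":0}
    - {"jaw":0,"dx":0,"dy":-0.04,"dz":-0.02,"yaw":0}
    - {"jaw":0,"dx":0,"dy":0,"dz":0,"yaw":0}

```text
t: 11.62
tool_pos: [0.4314, -0.0388, 0.337]
orientation: [1.341, 2.835, 0.001]
force: [-0.1, 0.8, -0.1]
opening: 0.0004
gripper_force: 0.0
```

Run:
```python
from h import *
st=read_state();print(st["tool_pos"],st["force"]);brass("wrist");brass("side");brass()
for n in ("wrist","scene"): print(n,"tip at 12:",proj(n,W(.087,0,.007)),"pointer",proj(n,W(.137,0,.021)))
a=read_camera("wrist")[:,:,::-1];b=read_camera("side")[120:290,250:470,::-1]
cv2.imwrite("pics/w5.png",np.vstack([cv2.resize(a,(480,300)),cv2.resize(b,(388,300))[:, :388].copy() if 0 else cv2.copyMakeBorder(cv2.resize(b,(388,300)),0,0,0,92,0)]))
```

```text
[ 0.43143806 -0.03880823  0.33696722] [-0.07623218  0.77802046 -0.13399275]
wrist tip at 12: (np.float64(353.71209451919685), np.float64(158.40403715751458)) pointer (np.float64(325.5577825047979), np.float64(137.09617633627337))
scene tip at 12: (np.float64(305.5671885669078), np.float64(150.67020283555607)) pointer (np.float64(300.64709720137256), np.float64(129.92334257602414))
```

View pics/w5.png

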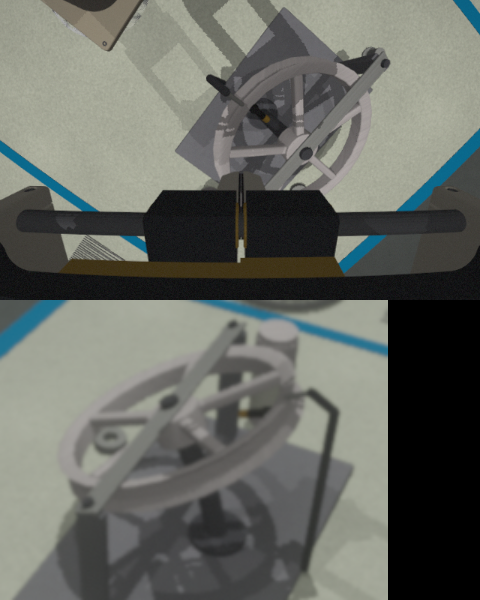

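The wrist view shows the brass tip at (355,159), with (354,158) expected for exactly twelve o'clock, in line with the pointer. The hand is clear of everything.

```bash
python3 -c "from plant import *;print(close_job())"
```

```text
the job is handed in; nothing more can be done
None
```

The valve stem stands at twelve o'clock under the pointer (about 1 px off in the last wrist picture), the hand is clear, and the job was handed in after about 12 of the 42 s; no verdict came back.

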